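Put the test rotor away in its case

ROBOT

A 6-joint arm with a two-finger parallel gripper is mounted at the origin on a cart in front of the work surface, level with it; the furniture and walls round the work are solid. World frame = base frame: x ahead of the robot, y to its left, z up, the work surface at z = 0. Lengths are in mm, angles in rad, forces in N, time in s.
With the tool pointing down it reaches from about 350 to 875 mm from the base axis. Payload 4.2 kg.
Tool frame: the origin (TCP) lies on the mounting face of the last link; the fingertips stand 173 mm ahead of it and the grasp point (between the pads) lies 155 mm ahead of it; z points along the fingers, y is the direction in which the jaws open and shut (so a half turn about z gives the same grasp; the last joint's range is limited). The gripper opens to 85 mm and grips with 20 to 120 N. Pads are 22 mm wide; open, the fingers measure 114 mm over their backs; the gripper's body (76 mm by 85 mm) begins 54 mm behind the grasp point. The pads swing forward as they close: fully open they stand 13 mm farther back than shut.
Start: joints at [-1.037, 0.385, 0.008, 0, -1.194, -0.259], TCP at [169.613, -601.524, 404.712] pointing down, gripper open.
Joint ranges: [-3.14, 3.14], [-1.21, 2.06], [-1.07, 1.41], [-3.16, 2.05], [-2.99, -0.16], [-3.1, 3.1]. Speed limits (rad/s): [2.79, 2.79, 3.14, 3.14, 3.14, 3.14].

INTERFACE

Orientations are given as a unit quaternion [x, y, z, w].
In Python, from bench import arm gives the robot as it stands. The module is installed in compiled form; this text tells all that it offers.
- The arm moves only by the tool play_rows, never from a script. Its argument "moves" is a list of rows, each a list of 3 entries, a list of its own where there are three numbers: the shift along the world's x, y, z in units of 30 cm (1.0 is 30 cm), then the turn about the world's z in units of 30 degrees (1.0 is 30 degrees), then the gripper's target within -1 to 1 (shut at 1, half-way at 0, fully open at -1). In form: [[[x, y, z], turn, jaw], ...]. A call has 1 to 12 rows; each row is the pose to reach, as a shift and turn from the pose measured when the call began; what a row does not reach only later rows make up. A row lasts 1/8 s, in which the tool goes at most 62.5 mm and 10.7 degrees, less where a joint would pass 70% of its speed; a pose out of reach is approached as far as the arm can. A call with a number of a shift or a turn outside -1 to 1 is refused whole. A call with a gripper value outside its range is refused whole. The fingers move at their own pace and stop on an object; the grip force is fixed at half the most. Time passes only in rows, so rows that repeat a pose let the fingers close. It gives the time, the measured TCP pose, the force and the opening at its end, in the units of the state.
- arm.read_state(): the state, without advancing time (a new reading comes with each control period).
- arm.get_image(name): name is "scene" or "side" or "wrist"; returns a dict with "pixels" (400x640x3 uint8, red, green, blue), "vfov" (degrees; the focal length in pixels is half the picture's height over the tangent of half this angle, whatever the lens; pixels are square), "cx", "cy" (the principal point, pixels), "xyz" and "rotation" of the camera in the world. Camera axes: x right, y up, looking along -z (the intrinsics and any distortion apply to the point x, -y, -z); pixel columns grow to the right and rows downward; lengths in mm; the calibration is good to about 2 mm. A picture is of the moment at which its call begins. There is no depth.
- arm.job_done(): hands the job in, once; it reports no verdict.
Trained networks look in a picture, given as the dict that the camera call returned (one of the last four; its "shot" number tells which), for a name from the list of things; names that differ only in an ending like _2 or _b are one class to them, and where a whole thing is asked for, a point or a joint stands for the part that bears it (a point fixed in the world has none). Each returns a list of dicts, best first, with "conf" (0 to 1); they miss things now and then, are a little off and sometimes report something else, mostly with a low value. They report only what shows in the picture. A call takes as long as a camera call.
- arm.look_for(name, picture): "centre" ([x, y, z] in mm, in world coordinates, good to about 4 mm: the middle of the surface that is visible of it).
The state is a dict: "clock": time; "joints": joint angles; "joint_vel": joint speeds; "joint_efforts": joint torques, N m; "position": TCP position; "ee_rot": TCP orientation; "contact_force": force on the tool from outside, world axes, zero at the start; "wrist_torque": the same for the moment, N m; "gripper_width": finger opening in mm.
Only numpy, scipy, OpenCV 4.12 (cv2) and the standard library are available. Lean on these libraries where they do the work, as an engineer would, in place of code of your own. Each camera call takes 0.05 s, during which the arm holds its last target.

TASK

Put the test rotor away: lift the lid of the rotor case fully open until it rests on its stop, then take the rotor out of its little metal stand and let it drop, short shaft end down, into the empty well of the case so that it stands right at the bottom. Release it only once its end is in the well, never from high above, and leave the other rotor in its well and the things on the bench as they are.

Things in the scene. Friction and masses are not known exactly. Their poses are not given: they have to be found in the camera images.
- case_lid (a joint): The lid's hinge: 0 rad closed, grows as it opens, 1.75 rad resting on its stop. The lid (0.15 kg) tips over its balance point at about 0.8 rad: below that it falls shut when let go, beyond it falls open, slowly, onto the stop. It stays open by its weight.
- lid_tab (a point): Point on the lid's black lifting tab, a flat tongue 18 mm wide (along the case's y), 7 mm thick, sticking out 33 mm from the lid's front; the point lies 21 mm out, mid-thickness, 98 mm over the bench when shut. Gripped across its width it can turn between the fingers. Frame: the lid's (x, z turn about y as it opens).
- lid_hinge (a point): Point on the hinge line at the middle of the case's rear edge, 45 mm behind the case's centre, 52 mm over the bench. The hinge line runs along the case's y axis; the tab is 111 mm in front of it and 46 mm above it when shut.
- rotor_case: Grey case, fixed, 90 (x) x 102 (y) mm, 112 tall when shut. Origin: centre of underside; z up, tab at -x, hinge at +x. Below is a wooden block, deck 50 mm over the bench, with two square wells at x = 0, y = -27 and +27 mm: 23 mm wide for the upper 25 mm, then 13 mm wide down to a floor 5 mm over the bench. The lid is a hood 60 mm deep; open, it stands wholly behind the hinge line.
- empty_well (a point): Centre of the mouth of the empty well, at deck height (50 mm over the bench). The well's floor, with a 2 mm black rubber cushion, lies 43 mm below this point. Which of the two wells is empty changes from start to start.
- loose_rotor_pack (a point): Centre of the dark lamination pack of the rotor to put away: a 92 mm steel shaft, 3.2 mm thick, with a round pack 17.4 mm in diameter, 16 mm long; 25 mm of shaft below the pack, 51 mm above (pack centre 33 mm from the lower end). The y axis points along the shaft to the long end: up. 0.03 to 0.06 kg. It starts upright in the stand, the pack resting on the stand's top.
- kept_rotor_pack (a point): Centre of the pack of a second, equal rotor that already stands in the other well, under the lid; it leans a little and its upper end reaches about 97 mm over the bench. Axes as for the first. Leave it there.
- stand: Turned aluminium stand, fixed, that holds the rotor: round foot 48 mm in diameter, neck 26 mm in diameter, 40 mm tall, with an upright 9 mm bore in its top. Origin: centre of its underside.
- trial_block: Small aluminium block with three short brass weights on top, 32 x 56 x 27 mm, loose. Origin: centre of its underside. A bystander.
- oil_bottle: Dropper bottle of oil with a pointed cap, 38 mm in diameter, 104 mm tall, loose. Origin: centre of its underside. A bystander.
- eraser: Eraser in a sleeve, 21 x 42 x 13 mm, loose. Origin: centre of its underside. A bystander.

How it is judged (in metres and radians):
On the way:
1. the lid rests open on its stop (value of joint case_lid above 1.65 rad), for 0.2 s.
At the end, for the whole second after the job is handed in: The lid rests open on its stop (above 1.65 rad); the rotor stands at rest at the bottom of the empty well: pack within 10 mm of the well's axis, pack centre less than 46 mm over the bench, long end up and leaning less than 0.4 rad; the other rotor is still down in its own well (value of joint case_lid above 1.65 rad and horizontal distance between loose_rotor_pack and empty_well below 0.01 m and z of loose_rotor_pack in the frame of rotor_case below 0.046 m and angle between loose_rotor_pack's own y axis and vertical below 0.4 rad and z of kept_rotor_pack in the frame of rotor_case below 0.048 m and linear speed of loose_rotor below 0.03 m/s); the robot touches nothing.
It fails at once if the rotor is let fall from high above (falls free at over 1.2 m/s, a drop of some 7 cm) (linear speed of loose_rotor above 1.2 m/s and contact force between loose_rotor and the fingers below 0.05 N).
It fails at once if the other rotor is pulled out of its well (z of kept_rotor_pack in the frame of rotor_case above 0.07 m).
It fails at once if a bystander (weight block, oil bottle, eraser) is pushed more than 3 cm (distance of any of trial_block, oil_bottle, eraser from where it was at the start of the episode above 0.03 m).
It also fails if it takes over 45 s, if anything falls off the work surface, if the arm or the gripper's body presses on something with over 40 N, if the wrist force passes 120 N, or if a joint passes its speed limit or range.

## Working session

There is one attempt and no reset: what is moved stays moved. The work goes in short steps, Python scripts to look and compute and a tool call to move; the robot and the scene stay as the last step left them, time stands still between calls to the robot, and variables do not carry over. Pictures are saved under pics/ and viewed, and the job is handed in when it is done.

Besides the shell and the picture viewer there is one more tool, called after "Request:" as a command line: name --argument value ..., lists and objects as JSON in quotes. play_rows: Moves the arm, as the interface text tells. Shifts and turns lie within -1 to 1; 1 stands for 30 cm of shift or 30 degrees of turn. Its arguments: {"type":"object","properties":{"moves":{"type":"array"}},"required":["moves"]}

```bash
ls; mkdir -p pics; cat > h.py <<'E'
import numpy as np, cv2
from bench import arm
def snap(n,f):
    p=arm.get_image(n); cv2.imwrite('pics/'+f,cv2.cvtColor(p['pixels'],cv2.COLOR_RGB2BGR)); return p
E
python3 - <<'E'
from h import *
s=arm.read_state(); print({k:np.round(v,3).tolist() for k,v in s.items()})
for n in ['scene','side','wrist']:
    p=snap(n,n+'1.png'); print(n,{k:(np.round(v,4).tolist() if not np.isscalar(v) else v) for k,v in p.items() if k!='pixels'})
    if n!='wrist':
      for t in ['rotor_case','case_lid','lid_tab','loose_rotor_pack','kept_rotor_pack','stand','trial_block','oil_bottle','eraser']:
        print(t,[(np.round(d['centre']).tolist(),round(d['conf'],2)) for d in arm.look_for(t,p)[:2]])
E
```

```text
pics
{'clock': 0.0, 'joints': [-1.037, 0.386, 0.007, -0.001, -1.194, -0.259], 'joint_vel': [-0.002, 0.001, -0.001, 0.001, -0.0, -0.001], 'joint_efforts': [-0.0, -39.228, 18.84, 4.186, -0.005, 0.0], 'position': [169.584, -601.34, 403.583], 'ee_rot': [-0.137, 0.991, 0.001, -0.0], 'contact_force': [-0.318, -0.304, 0.053], 'wrist_torque': [-0.026, -0.013, 0.004], 'gripper_width': 85.325}
scene {'vfov': 43.67927627514631, 'cx': 323.9780746751658, 'cy': 195.5568163883072, 'xyz': [-138.2687, 696.7992, 581.2474], 'rotation': [-0.2087, 0.4123, 0.7806, -0.4208], 'shot': 1}
rotor_case [([469.0, 309.0, 88.0], 0.56)]
case_lid [([474.0, 304.0, 104.0], 0.68), ([390.0, 201.0, 15.0], 0.59)]
lid_tab [([473.0, 304.0, 104.0], 0.75)]
loose_rotor_pack [([347.0, 407.0, 8.0], 0.65), ([422.0, 397.0, 61.0], 0.51)]
kept_rotor_pack []
stand []
trial_block [([386.0, 203.0, 17.0], 0.85)]
oil_bottle []
eraser [([347.0, 407.0, 6.0], 0.65)]
side {'vfov': 45.129251367792264, 'cx': 310.0385264683124, 'cy': 194.10758779366833, 'xyz': [336.4787, 1022.6556, 494.9368], 'rotation': [-0.0287, 0.5067, 0.8588, -0.0703], 'shot': 2}
rotor_case [([480.0, 313.0, 83.0], 0.63)]
case_lid [([487.0, 309.0, 103.0], 0.95)]
lid_tab [([486.0, 316.0, 101.0], 0.77)]
loose_rotor_pack [([419.0, 400.0, 55.0], 0.75), ([391.0, 202.0, 17.0], 0.22)]
kept_rotor_pack []
stand [([326.0, 311.0, 39.0], 0.65), ([414.0, 407.0, 12.0], 0.59)]
trial_block [([391.0, 201.0, 16.0], 0.68)]
oil_bottle [([331.0, 304.0, 41.0], 0.59), ([390.0, 201.0, 15.0], 0.47)]
eraser [([350.0, 416.0, 9.0], 0.82)]
wrist {'vfov': 62.641379045229414, 'cx': 317.81783135620697, 'cy': 199.90352980807856, 'xyz': [99.4604, -620.6658, 373.9159], 'rotation': [-0.0866, -0.1149, 0.7893, 0.5969], 'shot': 3}
```

View pics/scene1.png

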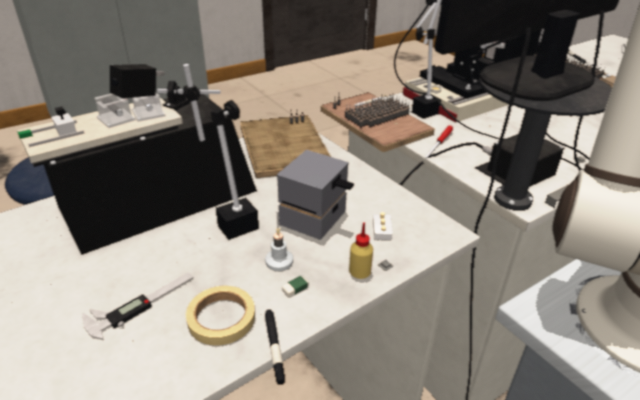

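View pics/side1.png

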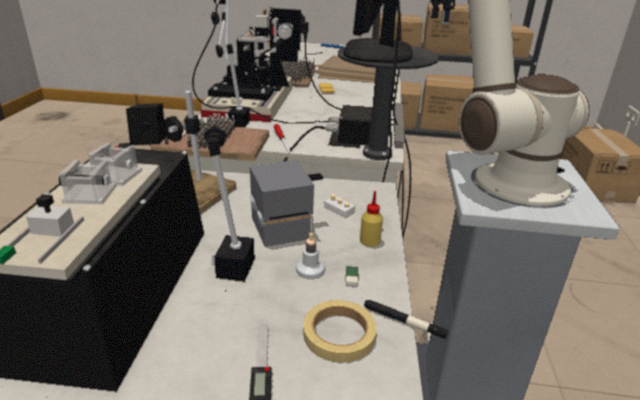

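```bash
python3 - <<'E'
import cv2
a=cv2.imread('pics/scene1.png'); b=cv2.imread('pics/side1.png')
cv2.imwrite('pics/sc_z.png',cv2.resize(a[120:320,240:500],None,fx=3,fy=3,interpolation=2)[:600,:780])
cv2.imwrite('pics/si_z.png',cv2.resize(b[130:330,140:400],None,fx=3,fy=3,interpolation=2)[:600,:780])
E
```

```text
(no output)
```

View zooms.

View pics/sc_z.png

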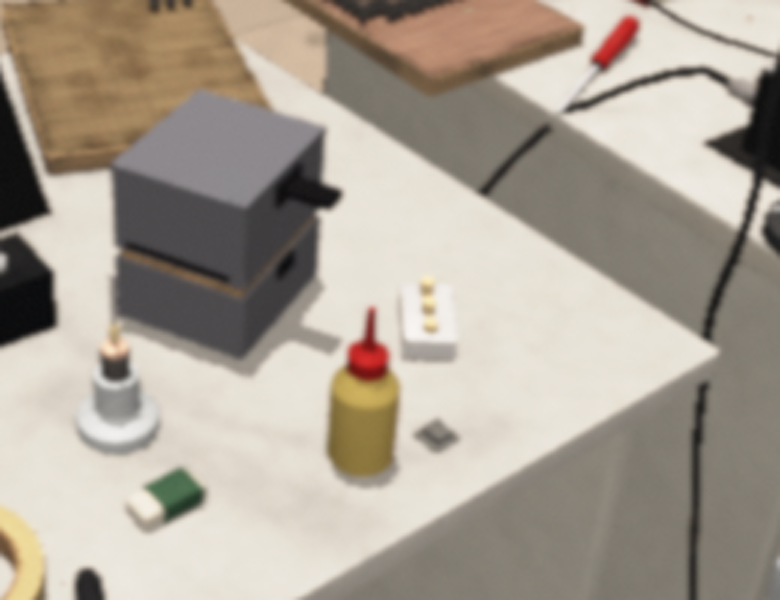

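View pics/si_z.png

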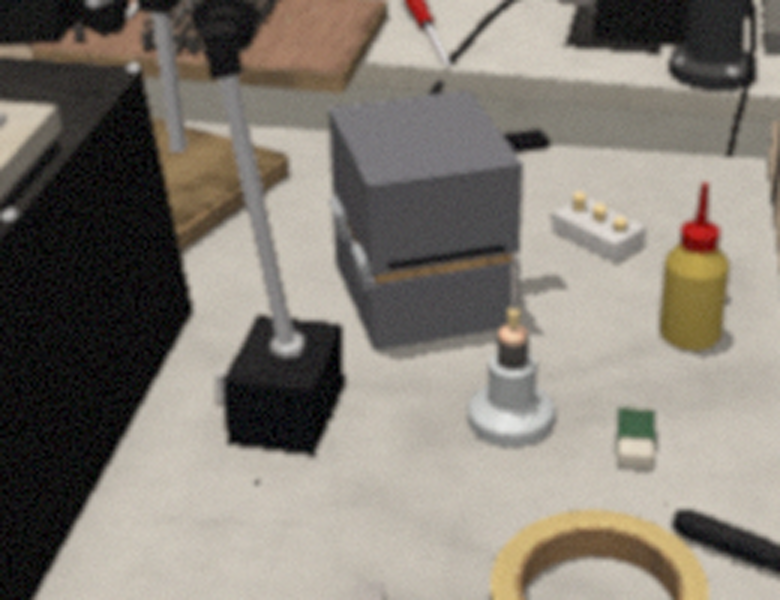

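View pics/wrist1.png

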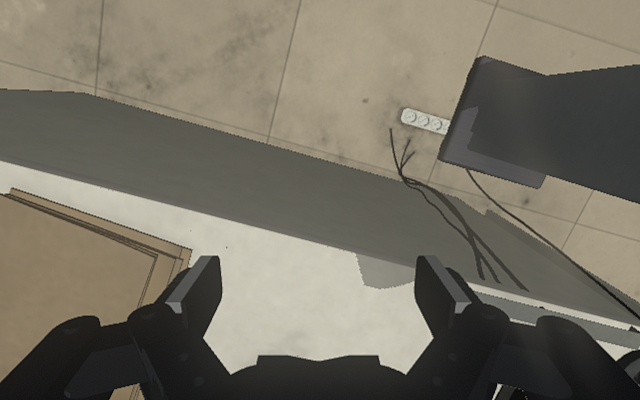

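```bash
cat >> h.py <<'E'
from scipy.spatial.transform import Rotation as Rn
from scipy.optimize import least_squares
CAM={'scene':dict(vfov=43.67927627514631,cx=323.978,cy=195.557,xyz=[-138.2687,696.7992,581.2474],rotation=[-0.2087,0.4123,0.7806,-0.4208]),
'side':dict(vfov=45.129251,cx=310.0385,cy=194.1076,xyz=[336.4787,1022.6556,494.9368],rotation=[-0.0287,0.5067,0.8588,-0.0703])}
def proj(c,P):
    R=Rn.from_quat(c['rotation']); q=R.inv().apply(np.atleast_2d(P)-np.array(c['xyz']))
    f=200/np.tan(np.radians(c['vfov'])/2)
    return np.c_[c['cx']+f*q[:,0]/-q[:,2], c['cy']-f*q[:,1]/-q[:,2]]
def ray(c,uv):
    f=200/np.tan(np.radians(c['vfov'])/2)
    d=np.array([(uv[0]-c['cx'])/f,-(uv[1]-c['cy'])/f,-1]); d=Rn.from_quat(c['rotation']).apply(d); return np.array(c['xyz']),d/np.linalg.norm(d)
def onz(c,uv,z):
    o,d=ray(c,uv); return o+d*(z-o[2])/d[2]
def tri(obs):
    A=0;b=0
    for c,uv in obs:
        o,d=ray(c,uv); M=np.eye(3)-np.outer(d,d); A=A+M;b=b+M@o
    return np.linalg.solve(A,b)
S=lambda u,v:(240+u/3,120+v/3)
D=lambda u,v:(140+u/3,130+v/3)
E
python3 - <<'E'
from h import *
m={(-45,51,112):(S(243,207),D(520,163)),(-45,-51,112):(S(325,130),D(470,95)),(45,51,112):(S(115,165),D(380,185)),(45,-51,112):(S(205,92),D(332,112)),
(-45,51,0):(S(240,357),D(515,318)),(45,51,0):(S(118,315),D(385,345)),(-45,-51,0):(S(318,280),None)}
def W(p,P):
    c,s=np.cos(p[2]),np.sin(p[2]); P=np.array(P,float); return np.array([p[0]+c*P[0]-s*P[1],p[1]+s*P[0]+c*P[1],P[2]])
def res(p):
    r=[]
    for P,(a,b) in m.items():
        if a: r+=list(proj(CAM['scene'],W(p,P))[0]-a)
        if b: r+=list(proj(CAM['side'],W(p,P))[0]-b)
    return np.array(r)
o=least_squares(res,[480,305,0],x_scale=[10,10,.1]); print(o.x,np.degrees(o.x[2])); print(np.round(o.fun.reshape(-1,2),1))
for n,P in dict(tab=[-66,0,98],hinge=[45,0,52],wellm=[0,-27,50],wellp=[0,27,50]).items(): print(n,W(o.x,P).round(1))
c=CAM
print('pack top/center',tri([(c['scene'],S(116,367)),(c['side'],D(512,350))]))
print('stand top rim mid',tri([(c['scene'],S(116,384)),(c['side'],D(512,365))]))
print('foot',onz(c['scene'],S(118,425),6),onz(c['side'],D(512,416),6))
print('tip',tri([(c['scene'],S(114,325)),(c['side'],D(513,312))]))
print('tabtip', tri([(c['scene'],S(338,200)),(c['side'],D(548,141))]))
print('magbase',[onz(c['side'],D(*q),z) for q,z in [((230,443),0),((312,450),0),((342,382),0),((215,18),200)]])
print('bottle',onz(c['scene'],S(362,455),0),onz(c['side'],D(692,340),0))
print('block far',[onz(c['side'],(x,y),0) for x,y in [(118,394),(205,255)]])
E
```

```text
[4.91571220e+02 2.80371905e+02 4.80110941e-01] 27.508330642051646
[[ 2.1  0.6]
 [ 1.7  0.5]
 [ 1.6 -1.1]
 [ 0.3 -1.3]
 [-0.6 -0.2]
 [-3.1  0.5]
 [-1.2 -1. ]
 [-0.8 -1.1]
 [ 1.9  2. ]
 [ 1.7  3.4]
 [ 0.3  0.4]
 [-3.2  2.9]
 [ 1.  -1.7]]
tab [433.  249.9  98. ]
hinge [531.5 301.2  52. ]
wellm [504.  256.4  50. ]
wellp [479.1 304.3  50. ]
pack top/center [419.73595228 396.80661394  47.10103598]
stand top rim mid [419.05201304 397.39428394  36.77944194]
foot [416.15809552 399.3173415    6.        ] [419.27640145 397.91306168   6.        ]
tip [420.5291126  397.00332372  73.62455966]
tabtip [422.33675005 246.90215796  99.39307352]
magbase [array([565.34642905, 440.08535486,   0.        ]), array([520.79450009, 438.02872845,   0.        ]), array([ 5.20204976e+02,  3.76615222e+02, -5.68434189e-14]), array([592.84496807, 336.33273294, 200.        ])]
bottle [327.38026269 294.13019603   0.        ] [324.91255774 298.40072679   0.        ]
block far [array([611.95471936, 671.13541794,   0.        ]), array([6.04155869e+02, 3.85129057e+02, 5.68434189e-14])]
```

```bash
python3 - <<'E'
from h import *
a=cv2.imread('pics/scene1.png'); b=cv2.imread('pics/side1.png')
cv2.imwrite('pics/p.png',np.hstack([cv2.resize(a[50:250,150:280],None,fx=3,fy=3,interpolation=2),cv2.resize(b[80:280,160:290],None,fx=3,fy=3,interpolation=2)]))
E
```

```text
(no output)
```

View pics/p.png

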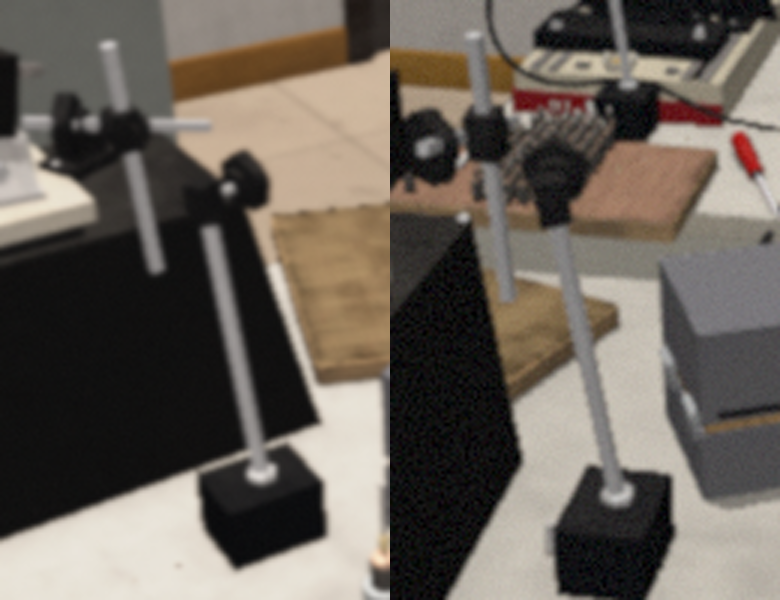

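```bash
python3 - <<'E'
from h import *
c=CAM
A=lambda u,v:(150+u/3,50+v/3); B=lambda u,v:(160+(u-390)/3,80+v/3)
for n,a,b in [('base',(260,470),(615,490)),('clamp',(210,205),(553,205)),('knob',(245,180),(555,165)),('rodtop',(107,45),(474,38)),('rodbot',(155,270),(508,300)),('clamp2',(120,130),(487,135))]:
    print(n,tri([(c['scene'],A(*a)),(c['side'],B(*b))]).round())
E
```

```text
base [539. 415.  52.]
clamp [559. 420. 218.]
knob [565. 396. 226.]
rodtop [573. 460. 309.]
rodbot [574. 450. 180.]
clamp2 [572. 459. 266.]
```

```bash
python3 - <<'E'
from h import *
c=CAM
print('foot',onz(c['scene'],(514,200),0),onz(c['side'],(378,153),0))
print('disc',tri([(c['scene'],(550,85)),(c['side'],(388,52))]))
print('monitor low corner', tri([(c['scene'],(445,48)),(c['side'],(355,30))]))
print('black box', tri([(c['scene'],(528,158)),(c['side'],(360,125))]))
print('base of arm', proj(c['side'],[0,0,0]),proj(c['scene'],[0,0,0]))
for P in [[170,-600,250],[300,-400,250],[400,0,250]]: print(P,proj(c['side'],P),proj(c['scene'],P))
E
```

```text
foot [324.77789088 -96.69630317   0.        ] [ 322.84544725 -105.64426815    0.        ]
disc [322.1944774  -98.42333678 250.24810302]
monitor low corner [388.03282506 109.83295997 331.50627683]
black box [ 377.00418976 -193.21302492   40.12541445]
base of arm [[520.67318088 183.51493189]] [[647.84386208 325.66008274]]
[170, -600, 250] [[438.75549438  20.04162486]] [[769.21051264  59.05223754]]
[300, -400, 250] [[397.18198328  29.48621541]] [[652.72002404  57.27897981]]
[400, 0, 250] [[350.47936782  61.39312814]] [[477.39578108  80.3609462 ]]
```

```bash
python3 - <<'E'
from h import *
a=cv2.imread('pics/scene1.png'); b=cv2.imread('pics/side1.png')
cv2.imwrite('pics/q.png',np.hstack([cv2.resize(a[0:210,390:640],None,fx=1.9,fy=1.9,interpolation=2),cv2.resize(b[0:210,290:440],None,fx=1.9,fy=1.9,interpolation=2)]))
E
```

```text
(no output)
```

View pics/q.png

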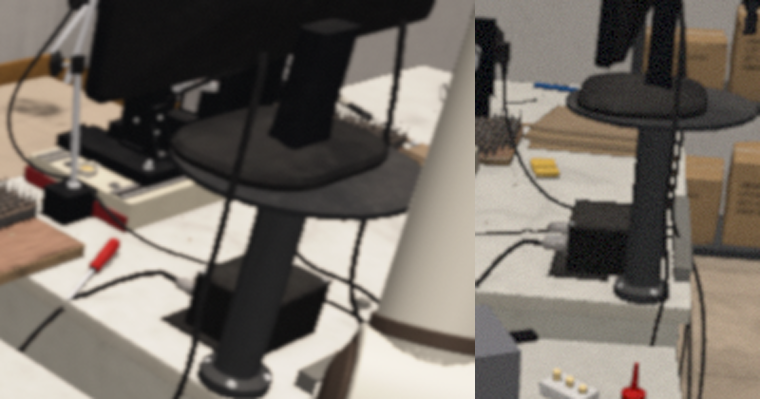

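```bash
python3 - <<'E'
from h import *
c=CAM
for x in (340,390):
  for y in (110,50,0,-100,-200,-300,-400): print(x,y,'z331',proj(c['scene'],[x,y,331]).round()[0],proj(c['side'],[x,y,331]).round()[0])
print(Rn.from_quat([-0.0866,-0.1149,0.7893,0.5969]).apply([0,0,-1]))
for z in (400,500,600): print(z,proj(c['side'],[0,0,z])[0],proj(c['scene'],[390,100,z])[0],proj(c['side'],[390,100,z])[0])
E
```

```text
340 110 z331 [468.  56.] [382.  33.]
340 50 z331 [495.  50.] [382.  27.]
340 0 z331 [516.  44.] [383.  22.]
340 -100 z331 [555.  34.] [384.  15.]
340 -200 z331 [590.  26.] [384.   8.]
340 -300 z331 [621.  18.] [385.   3.]
340 -400 z331 [649.  11.] [386.  -2.]
390 110 z331 [444.  47.] [354.  31.]
390 50 z331 [471.  41.] [356.  26.]
390 0 z331 [492.  36.] [358.  21.]
390 -100 z331 [530.  27.] [361.  14.]
390 -200 z331 [565.  19.] [363.   7.]
390 -300 z331 [596.  12.] [365.   2.]
390 -400 z331 [624.   5.] [367.  -3.]
[ 0.2738783   0.07799918 -0.95859627]
400 [571.24766602  -7.63375263] [456.26927925  -0.48928245] [357.08256375 -10.28223994]
500 [587.52821798 -69.16687711] [468.9434691  -76.98731155] [361.23751448 -75.01010875]
600 [ 605.79635202 -138.2121631 ] [ 483.94472341 -167.53088104] [ 365.9263402  -148.05494502]
```

```bash
python3 - <<'E'
from h import *
c=CAM
# monitor bottom edge: scene line samples zoom/1.9+390 vs z,x
for u,v in [(95,97),(200,78),(250,52),(340,35),(430,8)]:
  uv=(390+u/1.9,v/1.9)
  print(uv,[onz(c['scene'],uv,z).round() for z in (300,330,360,400)])
for u,v in [(597,65),(640,0),(597,0)]:
  uv=(290+(u-475)/1.9,v/1.9)
  print('side',uv,[onz(c['side'],uv,z).round() for z in (300,330,360,400)])
print('ped top col', tri([(c['scene'],(390+325/1.9,25/1.9)),(c['side'],(290+(660-475)/1.9,5))]), tri([(c['scene'],(390+300/1.9,140/1.9)),(c['side'],(290+(660-475)/1.9,85/1.9))]))
E
```

```text
(440.0, 51.05263157894737) [array([443.,  59., 300.]), array([381., 127., 330.]), array([319., 195., 360.]), array([236., 286., 400.])]
(495.2631578947369, 41.05263157894737) [array([431., -67., 300.]), array([370.,  14., 330.]), array([309.,  96., 360.]), array([228., 204., 400.])]
(521.578947368421, 27.36842105263158) [array([ 462., -180.,  300.]), array([398., -87., 330.]), array([334.,   7., 360.]), array([248., 131., 400.])]
(568.9473684210526, 18.42105263157895) [array([ 453., -322.,  300.]), array([ 390., -213.,  330.]), array([ 327., -104.,  360.]), array([242.,  41., 400.])]
(616.3157894736842, 4.2105263157894735) [array([ 469., -526.,  300.]), array([ 404., -396.,  330.]), array([ 339., -265.,  360.]), array([253., -91., 400.])]
side (354.2105263157895, 34.21052631578947) [array([398., -29., 300.]), array([388., 133., 330.]), array([379., 295., 360.]), array([366., 510., 400.])]
side (376.8421052631579, 0.0) [array([ 367., -605.,  300.]), array([ 362., -355.,  330.]), array([ 358., -104.,  360.]), array([351., 230., 400.])]
side (354.2105263157895, 0.0) [array([ 436., -582.,  300.]), array([ 421., -335.,  330.]), array([406., -88., 360.]), array([385., 241., 400.])]
ped top col [335.87465584 -94.85111589 359.49432338] [325.83254454 -88.45119687 269.78847598]
```

Request:
play_rows --moves '[[[0,0,0.2],0,-1],[[0,0,0.4],0,-1],[[0,0,0.6],0,-1],[[0,0,0.8],0,-1],[[0,0,1],0,-1],[[0,0,1],0,-1]]'

```text
clock: 1.8
position: [168.4, -600.0, 710.9]
ee_rot: [-0.137, 0.991, -0.006, 0.002]
contact_force: [0.2, -0.3, -0.6]
gripper_width: 85.2
```

```bash
python3 - <<'E'
from h import *
s=arm.read_state(); print(s['clock'],s['joints'],s['position'],s['contact_force'])
p=snap('wrist','w2.png');print(p['xyz'],p['rotation']); snap('scene','s2.png')
E
```

```text
1.8 [-1.03750996  0.37339091  0.73282912  0.00192368 -1.91784716 -0.25861888] [ 168.40423704 -600.04858904  710.94098314] [ 0.15143133 -0.30484755 -0.60272119]
[  98.38594658 -619.49302     680.05912062] [-0.09200595 -0.11169623  0.7895226   0.59641673]
```

View pics/w2.png

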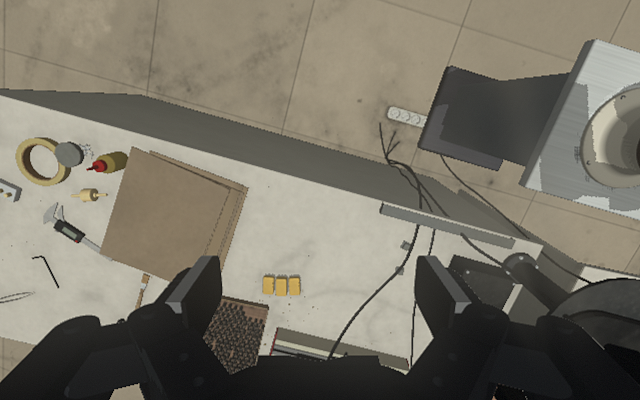

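View pics/s2.png

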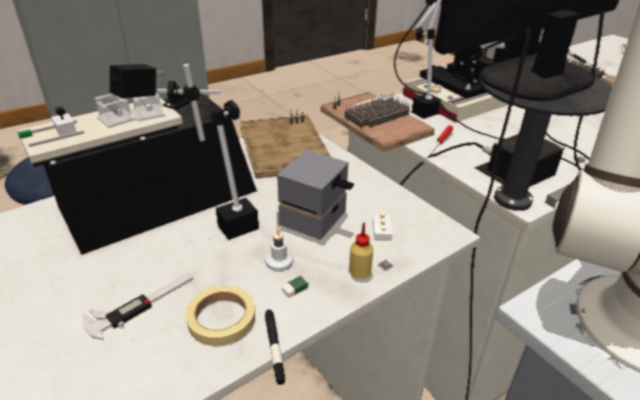

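Request:
play_rows --moves '[[[-0.02,0.15,-0.05],0,-1],[[-0.05,0.33,-0.1],0,-1],[[-0.1,0.5,-0.15],0,-1],[[-0.15,0.68,-0.2],0,-1],[[-0.2,0.85,-0.25],0,-1],[[-0.25,1,-0.3],0,-1],[[-0.25,1,-0.3],0,-1]]'

```text
clock: 2.78
position: [92.5, -298.5, 612.9]
ee_rot: [-0.138, 0.99, 0.001, 0.0]
contact_force: [1.2, -0.2, -0.2]
gripper_width: 85.5
```

```bash
python3 - <<'E'
from h import *
s=arm.read_state(); print(s['clock'],s['joints'],s['position'],s['contact_force'])
E
```

```text
2.775 [-7.34078930e-01 -2.72097901e-01 -1.94434861e-01 -1.25714873e-03
 -1.64886622e+00 -5.59526387e-01] [  92.53121974 -298.51390809  612.9420479 ] [ 1.22824894 -0.15922533 -0.18157034]
```

```bash
python3 - <<'E'
from h import *
p=arm.get_image('scene')['pixels'];q=arm.get_image('side')['pixels']
cv2.imwrite('pics/arm3.png',cv2.cvtColor(cv2.resize(np.vstack([p[:,:],q]),None,fx=.74,fy=.74),cv2.COLOR_RGB2BGR))
E
```

```text
(no output)
```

View pics/arm3.png

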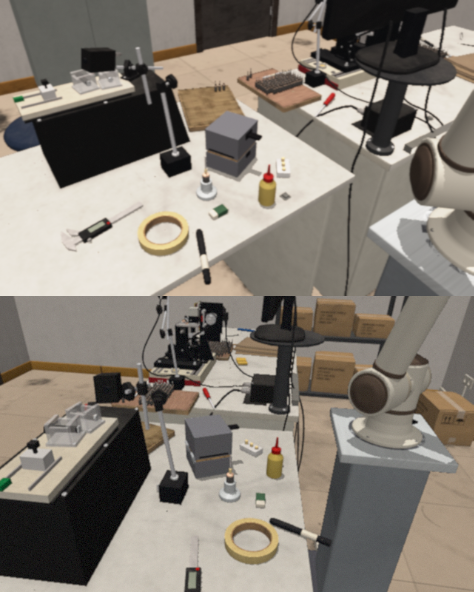

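Request:
play_rows --moves '[[[0.05,0.15,0.05],0.3,-1],[[0.12,0.3,0.1],0.6,-1],[[0.22,0.45,0.15],0.9,-1],[[0.32,0.6,0.2],1,-1],[[0.4,0.75,0.25],1,-1],[[0.45,0.9,0.28],1,-1],[[0.45,1,0.3],1,-1],[[0.45,1,0.3],1,-1]]'

```text
clock: 3.88
position: [231.0, 1.9, 703.5]
ee_rot: [-0.392, 0.92, -0.0, -0.001]
contact_force: [0.5, 0.5, -0.2]
gripper_width: 85.4
```

Request:
play_rows --moves '[[[0,0.1,0],0.35,-1],[[0,0.2,0],0.7,-1],[[0,0.3,0],1,-1],[[0,0.33,0],1,-1]]'

```text
clock: 4.38
position: [231.9, 102.2, 702.7]
ee_rot: [-0.616, 0.788, -0.001, -0.003]
contact_force: [-0.3, 0.0, -0.2]
gripper_width: 85.4
```

```bash
python3 - <<'E'
from h import *
s=arm.read_state(); print(s['clock'],s['joints'],s['position'],s['contact_force'])
p=snap('wrist','w4.png');print(p['xyz'],p['rotation']); snap('scene','s4.png')
E
```

```text
4.375 [ 1.09738182e+00 -3.63869171e-01 -2.91752081e-02 -1.73206024e-04
 -1.91095531e+00 -1.34036968e+00] [231.87881382 102.20106442 702.74283049] [-0.26388216  0.04707535 -0.18525731]
[214.01010172  32.17371944 672.32118043] [-0.016126   -0.14059762  0.98269215  0.1195341 ]
```

View pics/w4.png

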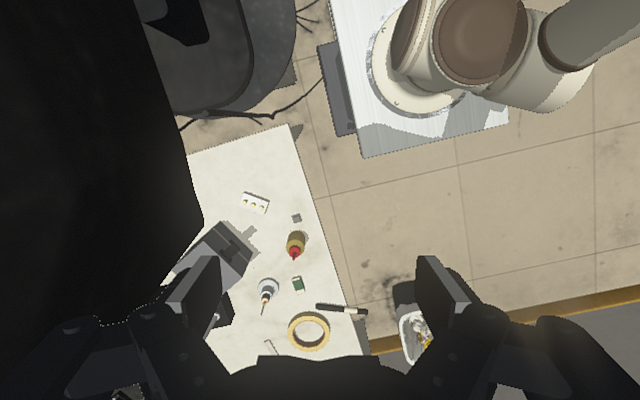

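View pics/s4.png

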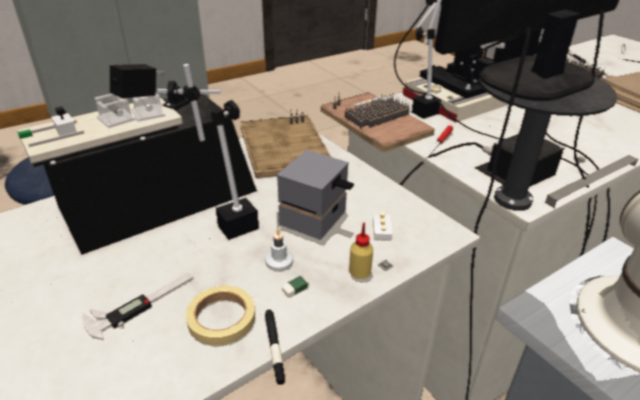

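```bash
python3 - <<'E'
from h import *
w=dict(vfov=62.641379,cx=317.818,cy=199.9035,xyz=[214.01010172,32.17371944,672.32118043],rotation=[-0.016126,-0.14059762,0.98269215,0.1195341])
c=CAM
print(tri([(w,(203,218)),(c['scene'],(441,50)),(c['side'],(354,34))]), tri([(w,(203,218)),(c['side'],(354,34))]),tri([(w,(203,218)),(c['scene'],(441,50))]))
for P in [[385,125,330],[385,125,400],[385,125,450],[385,125,500],[385,125,600],[385,0,330],[385,-200,330],[231,102,0],[419,397,99],[433,250,98]]: print(P,proj(w,P).round()[0])
for uv in [(203,218),(187,150),(165,80),(140,0)]: print(uv,[onz(w,uv,z).round() for z in (330,400,500,600)])
E
```

```text
[380.35074556 122.39807816 326.71891984] [379.41205564 121.53526141 323.98986751] [373.03388951 124.11130954 328.75752801]
[385, 125, 330] [188. 227.]
[385, 125, 400] [159. 255.]
[385, 125, 450] [128. 284.]
[385, 125, 500] [ 83. 326.]
[385, 125, 600] [-129.  528.]
[385, 0, 330] [145. 114.]
[385, -200, 330] [  54. -124.]
[231, 102, 0] [317. 141.]
[419, 397, 99] [262. 312.]
[433, 250, 98] [233. 249.]
(203, 218) [array([365., 119., 330.]), array([334., 101., 400.]), array([290.,  76., 500.]), array([246.,  51., 600.])]
(187, 150) [array([356.,  44., 330.]), array([327.,  42., 400.]), array([286.,  38., 500.]), array([244.,  35., 600.])]
(165, 80) [array([353., -25., 330.]), array([325., -14., 400.]), array([284.,   3., 500.]), array([243.,  20., 600.])]
(140, 0) [array([350., -96., 330.]), array([322., -70., 400.]), array([283., -32., 500.]), array([243.,   5., 600.])]
```

Request:
play_rows --moves '[[[0,0.15,-0.05],-0.3,-1],[[0,0.3,-0.1],-0.6,-1],[[0,0.45,-0.2],-0.9,-1],[[0.1,0.46,-0.3],-1,-1],[[0.22,0.46,-0.45],-1,-1],[[0.22,0.46,-0.45],-1,-1]]'

```text
clock: 5.22
position: [299.7, 238.4, 564.3]
ee_rot: [-0.388, 0.922, -0.003, -0.006]
contact_force: [0.1, -0.2, 0.3]
gripper_width: 85.7
```

Request:
play_rows --moves '[[[0,0,0],-0.35,-1],[[0,0,0],-0.6,-1],[[0,0,0],-0.6,-1]]'

```text
clock: 5.6
position: [299.9, 237.5, 565.7]
ee_rot: [-0.239, 0.971, -0.001, -0.005]
contact_force: [-0.2, 0.5, 0.6]
gripper_width: 85.1
```

```bash
python3 - <<'E'
from h import *
s=arm.read_state(); print(s['clock'],s['joints'],s['position'],s['contact_force'])
p=snap('wrist','w5.png');print(p['xyz'],p['rotation'])
for t in ['lid_tab','rotor_case','loose_rotor_pack','stand','oil_bottle']: print(t,[(np.round(d['centre']).tolist(),round(d['conf'],2)) for d in arm.look_for(t,p)[:2]])
snap('scene','s5.png')
E
```

```text
5.6 [ 1.09834771 -0.12701074 -0.19797414 -0.0064311  -1.50918244 -2.18701986] [299.92156705 237.47729851 565.72536805] [-0.20897944  0.46118153  0.59107869]
[235.00900565 204.24804675 535.74426561] [-0.07144173 -0.11844274  0.847416    0.51259489]
lid_tab [([477.0, 279.0, 113.0], 0.78), ([475.0, 273.0, 109.0], 0.17)]
rotor_case [([475.0, 269.0, 114.0], 0.69)]
loose_rotor_pack [([420.0, 395.0, 60.0], 0.45)]
stand [([413.0, 387.0, 16.0], 0.98)]
oil_bottle [([320.0, 291.0, 52.0], 0.8)]
```

View pics/w5.png

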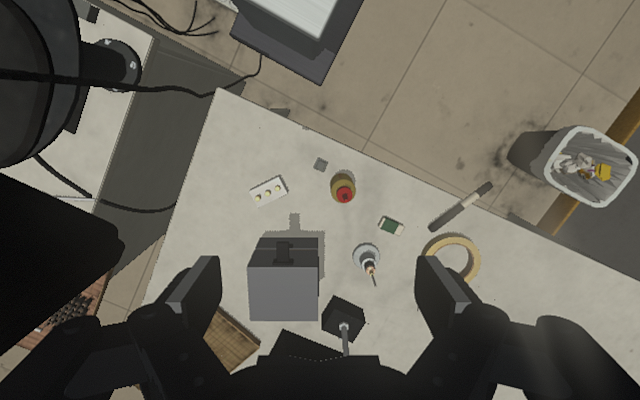

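View pics/s5.png

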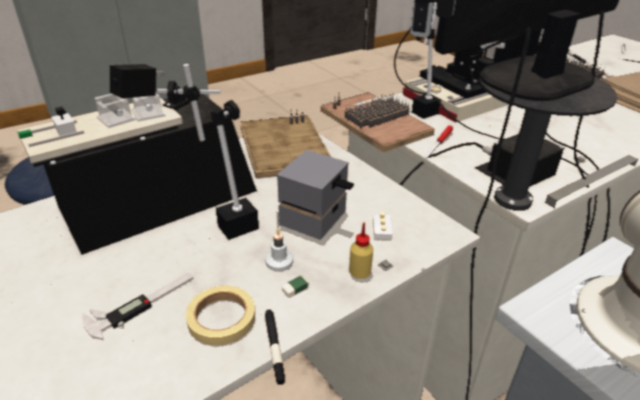

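```bash
python3 - <<'E'
import cv2
a=cv2.imread('pics/w5.png')
cv2.imwrite('pics/w5z.png',cv2.resize(a[200:350,220:400],None,fx=4,fy=4,interpolation=2))
E
```

```text
(no output)
```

View pics/w5z.png

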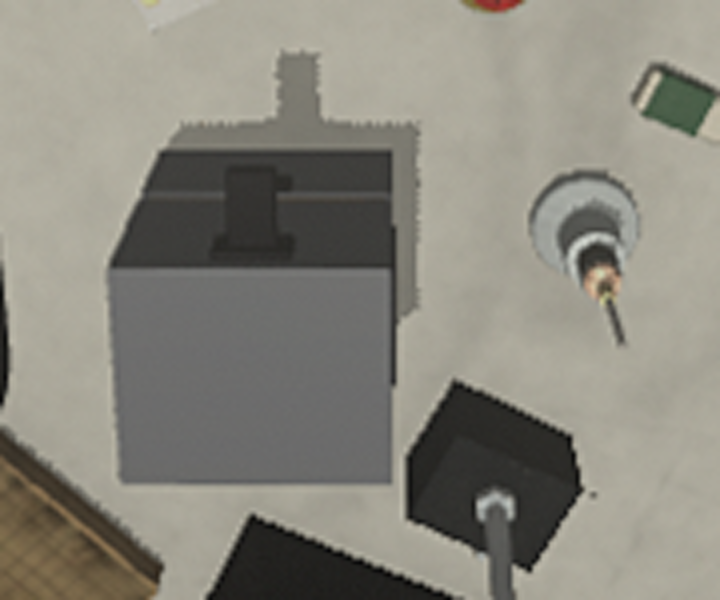

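```bash
python3 - <<'E'
from h import *
c=dict(CAM); c['w']=dict(vfov=62.641379,cx=317.818,cy=199.9035,xyz=[235.009,204.248,535.744],rotation=[-0.07144173,-0.11844274,0.847416,0.51259489])
Z=lambda u,v:(220+u/4,200+v/4)
m=[((-45,51,112),(391,268)),((-45,-51,112),(110,268)),((45,-51,112),(120,484)),((45,51,112),(391,484)),((-45,51,0),(391,152)),((-45,-51,0),(160,152)),((-78,0,101),(251,168))]
def W(p,P):
    k,s=np.cos(p[2]),np.sin(p[2]); P=np.array(P,float); return np.array([p[0]+k*P[0]-s*P[1],p[1]+s*P[0]+k*P[1],P[2]])
def res(p): return np.concatenate([proj(c['w'],W(p,P))[0]-Z(*q) for P,q in m])
o=least_squares(res,[490,280,.48],x_scale=[10,10,.1]); print(o.x,np.degrees(o.x[2])); print(np.round(o.fun.reshape(-1,2),1))
for n,P in dict(tab=[-66,0,98],hinge=[45,0,52],wellm=[0,-27,50],wellp=[0,27,50]).items(): print(n,W(o.x,P).round(1))
print('foot',onz(c['w'],Z(584,222),6),'tip',onz(c['w'],Z(624,346),99), 'top neck',onz(c['w'],Z(597,258),40))
E
```

```text
[4.93263744e+02 2.82762826e+02 4.79488463e-01] 27.47266522828525
[[ 0.5  0.2]
 [-0.9  0. ]
 [-0.   0.4]
 [ 0.3  0.6]
 [ 0.4 -0.9]
 [-0.1 -1.1]
 [-0.1  0.6]]
tab [434.7 252.3  98. ]
hinge [533.2 303.5  52. ]
wellm [505.7 258.8  50. ]
wellp [480.8 306.7  50. ]
foot [419.35974192 396.88310927   6.        ] tip [423.92650271 401.58663039  99.        ] top neck [419.18462375 397.46781611  40.        ]
```

Request:
play_rows --moves '[[[0.1,0.01,-0.15],0,-0.5],[[0.2,0.02,-0.3],0,-0.5],[[0.3,0.03,-0.45],0,-0.5],[[0.4,0.04,-0.6],0,-0.5],[[0.44,0.045,-0.76],0,-0.5],[[0.44,0.045,-0.8],0,-0.5],[[0.44,0.045,-0.8],0,-0.5]]'

```text
clock: 6.82
position: [431.6, 252.1, 324.7]
ee_rot: [-0.239, 0.971, -0.003, -0.007]
contact_force: [-0.3, 0.3, 1.0]
gripper_width: 63.9
```

```bash
python3 - <<'E'
from h import *
s=arm.read_state(); print(s['clock'],s['joints'],s['position'],s['ee_rot'],s['contact_force'],s['gripper_width'])
p=snap('wrist','w6.png');print(p['xyz'],p['rotation'])
print(proj(p,[434.7,252.3,101]),proj(p,[424,246.7,101]))
snap('side','d6.png')
E
```

```text
6.825 [ 0.85313542  0.2540568  -0.40345951 -0.00437582 -0.92701691 -1.93770291] [431.57480642 252.06144576 324.7418866 ] [-0.23943412  0.97088676 -0.00250788 -0.0066269 ] [-0.32490145  0.27833467  1.01447485] 63.87316081811528
[366.67165011 218.62387473 294.95350674] [-0.0712848  -0.11694946  0.84810277  0.51182321]
[[315.17762    232.26635202]] [[315.18385752 214.05799275]]
```

View pics/w6.png

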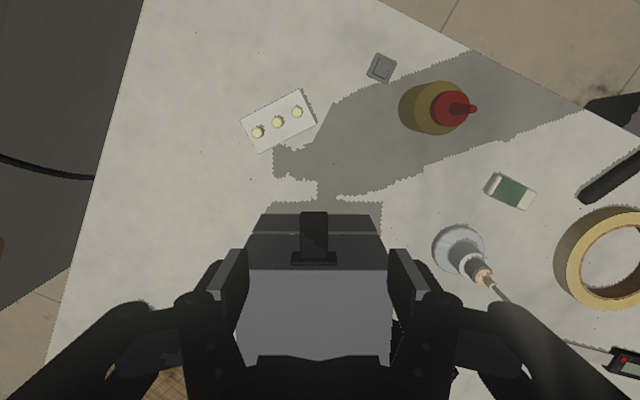

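View pics/d6.png

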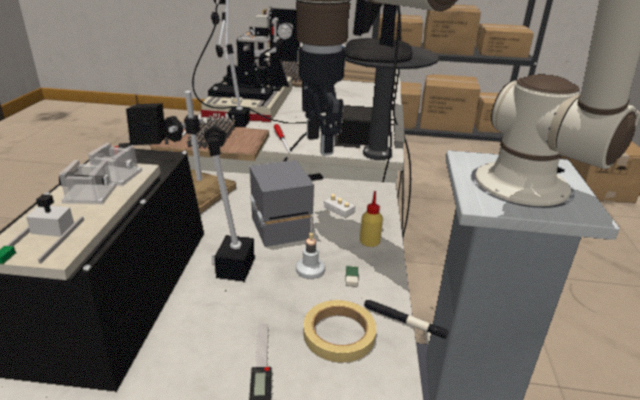

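Request:
play_rows --moves '[[[0,0,-0.12],0,-0.5],[[0,0,-0.22],0,-0.5],[[0,0,-0.22],0,-0.5],[[0,0,-0.22],0,0.2],[[0,0,-0.22],0,1],[[0,0,-0.22],0,1],[[0,0,-0.22],0,1],[[0,0,-0.22],0,1]]'

```text
clock: 7.92
position: [433.3, 250.7, 262.8]
ee_rot: [-0.24, 0.971, -0.003, -0.003]
contact_force: [7.9, -11.6, 6.2]
gripper_width: 16.0
```

```bash
python3 - <<'E'
from h import *
s=arm.read_state(); print(s['clock'],s['position'],s['contact_force'],s['wrist_torque'],s['gripper_width'])
p=snap('wrist','w7.png')
c,sn=np.cos(.4795),np.sin(.4795)
# arc shift in units of 300mm from theta0=0
x0,z0=-111,46
for d in range(0,81,5):
    t=np.radians(d); x=x0*np.cos(t)+z0*np.sin(t); z=-x0*np.sin(t)+z0*np.cos(t); dx=x-x0
    print(d,np.round([dx*c/300,dx*sn/300,(z-z0)/300],3).tolist())
E
```

```text
7.925 [433.33342439 250.72787    262.83550039] [  7.85895708 -11.57546334   6.22680643] [-3.27831722 -2.39459954  0.11528333] 16.03164433747418
0 [0.0, 0.0, 0.0]
5 [0.013, 0.007, 0.032]
10 [0.029, 0.015, 0.062]
15 [0.046, 0.024, 0.091]
20 [0.066, 0.034, 0.117]
25 [0.088, 0.046, 0.142]
30 [0.112, 0.058, 0.164]
35 [0.137, 0.071, 0.184]
40 [0.164, 0.085, 0.202]
45 [0.192, 0.1, 0.217]
50 [0.221, 0.115, 0.229]
55 [0.251, 0.131, 0.238]
60 [0.282, 0.147, 0.244]
65 [0.313, 0.163, 0.247]
70 [0.344, 0.179, 0.247]
75 [0.375, 0.195, 0.244]
80 [0.405, 0.211, 0.238]
```

View pics/w7.png

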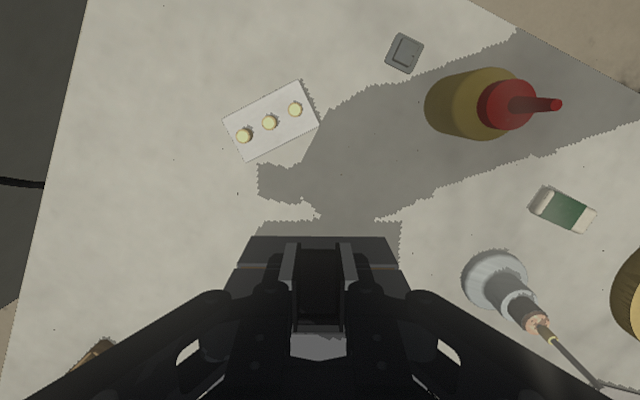

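Request:
play_rows --moves '[[[0.013,0.007,0.032],0,1],[[0.029,0.015,0.062],0,1],[[0.05,0.026,0.096],0,1],[[0.075,0.039,0.128],0,1],[[0.102,0.053,0.156],0,1],[[0.137,0.071,0.184],0,1],[[0.175,0.091,0.208],0,1],[[0.215,0.112,0.227],0,1],[[0.257,0.134,0.239],0,1],[[0.3,0.156,0.246],0,1],[[0.344,0.179,0.247],0,1],[[0.344,0.179,0.247],0,1]]'

```text
clock: 9.48
position: [536.7, 304.2, 336.8]
ee_rot: [-0.24, 0.971, -0.004, -0.004]
contact_force: [0.7, -3.0, -2.1]
gripper_width: 14.1
```

```bash
python3 - <<'E'
from h import *
s=arm.read_state(); print(s['clock'],s['position'],s['contact_force'],s['wrist_torque'],s['gripper_width'])
snap('side','d8.png')
E
```

```text
9.475 [536.72951037 304.21199301 336.77511393] [ 0.66970192 -2.97753755 -2.14798337] [-0.8617842  -0.10158384 -0.30741273] 14.06010273136333
```

View pics/d8.png

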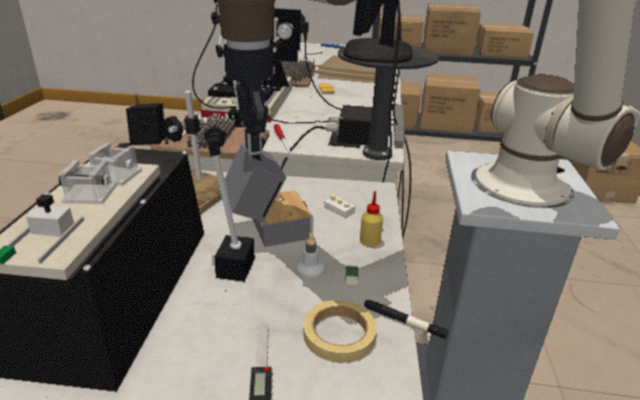

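Request:
play_rows --moves '[[[0.03,0.016,-0.003],0,1],[[0.06,0.032,-0.01],0,1],[[0.06,0.032,-0.01],0,0],[[0.06,0.032,-0.01],0,-0.5],[[0.06,0.032,-0.01],0,-0.5],[[0.06,0.032,0.1],0,-0.5],[[0.06,0.032,0.25],0,-0.5],[[0.06,0.032,0.3],0,-0.5]]'

```text
clock: 10.52
position: [554.4, 313.8, 430.4]
ee_rot: [-0.24, 0.971, -0.002, -0.001]
contact_force: [-1.0, 0.6, 0.5]
gripper_width: 64.3
```

```bash
python3 - <<'E'
from h import *
s=arm.read_state(); print(s['clock'],s['position'],s['contact_force'],s['gripper_width'])
snap('side','d9.png'); snap('wrist','w9.png')
E
```

```text
10.525 [554.43271916 313.80390455 430.4404028 ] [-1.04753787  0.59379365  0.53316067] 64.28631581372984
```

View pics/d9.png

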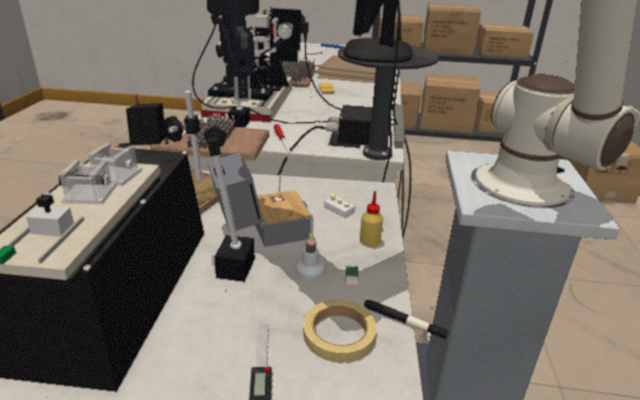

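View pics/w9.png

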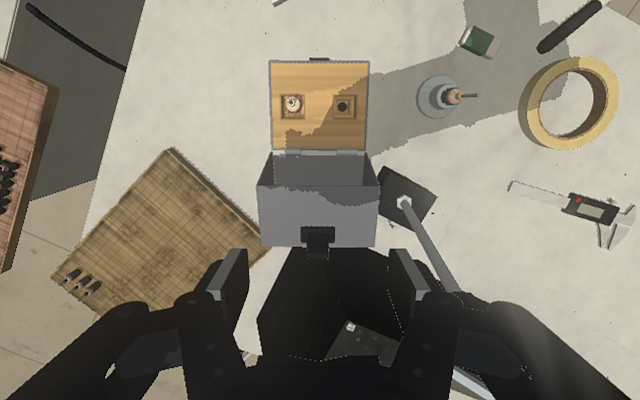

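```bash
python3 - <<'E'
from h import *
p=snap('wrist','w10.png')
cv2.imwrite('pics/w10z.png',cv2.resize(cv2.cvtColor(p['pixels'],cv2.COLOR_RGB2BGR)[40:190,250:490],None,fx=3.2,fy=3.2,interpolation=2))
print(p['xyz'],p['rotation'])
for P in [[480.8,306.7,50],[505.7,258.8,50],[419.3,397.2,99],[419.3,397.2,40],[419.3,397.2,0]]: print(P,(proj(p,P)[0]-[250,40])*3.2)
E
```

```text
[489.61157133 280.24589463 398.45143242] [-0.07418719 -0.1199369   0.84792232  0.51101775]
[480.8, 306.7, 50] [306.70810598 220.71168937]
[505.7, 258.8, 50] [137.63064578 219.6191333 ]
[419.3, 397.2, 99] [723.40898857 176.65018912]
[419.3, 397.2, 40] [640.02435452 181.49346797]
[419.3, 397.2, 0] [597.63247705 183.95574038]
```

View pics/w10z.png

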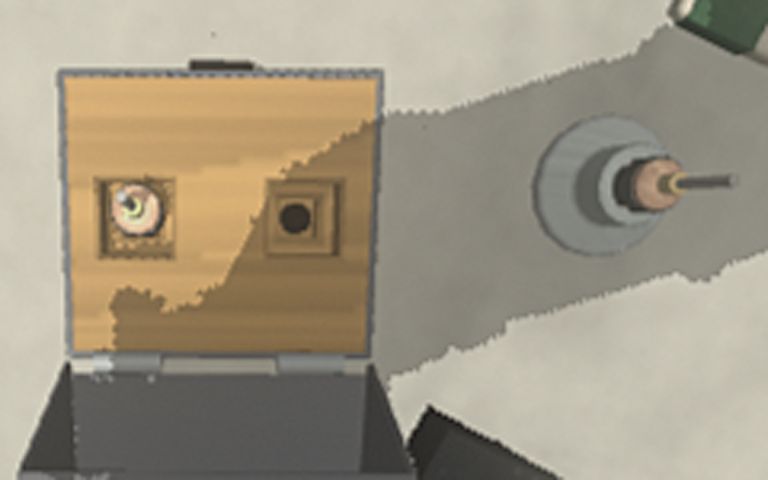

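```bash
python3 - <<'E'
from h import *
c={}
c['w']=dict(vfov=62.641379,cx=317.818,cy=199.9035,xyz=[235.009,204.248,535.744],rotation=[-0.07144173,-0.11844274,0.847416,0.51259489])
c['v']=dict(vfov=62.641379,cx=317.818,cy=199.9035,xyz=[489.61157133,280.24589463,398.45143242],rotation=[-0.07418719,-0.1199369,0.84792232,0.51101775])
Z=lambda u,v:(220+u/4,200+v/4); Y=lambda u,v:(250+u/3.2,40+v/3.2)
print('tip',tri([(c['w'],Z(624,346)),(c['v'],Y(738,181))]))
for z in (40,56,62,68,74,80,90,100,107):
    P=[419.3,397.2,z]; print(z,(proj(c['w'],P)[0]-[220,200])*4,(proj(c['v'],P)[0]-[250,40])*3.2)
print('foot',onz(c['v'],Y(607,185),5))
E
```

```text
tip [420.35805011 397.93142484 107.26699251]
40 [596.30227625 257.95168304] [640.02488972 181.49338631]
56 [602.2610559  276.30266959] [659.77614899 180.34616239]
62 [604.58566871 283.46167545] [667.67102931 179.88759944]
68 [606.96195927 290.77983094] [675.85492164 179.41224965]
74 [609.39167019 298.26250275] [684.34399191 178.91917402]
80 [611.87662334 305.91530156] [693.15563459 178.40736224]
90 [616.14618826 319.06408923] [708.61010341 177.5097113 ]
100 [620.58391438 332.73075542] [725.10949393 176.55136757]
107 [623.79577303 342.62217251] [737.338921   175.84103862]
foot [418.9219479  398.88376847   5.        ]
```

Request:
play_rows --moves '[[[-0.15,0.06,0],0.3,0],[[-0.3,0.17,0],0.6,0],[[-0.448,0.28,0],0.9,0],[[-0.448,0.28,0],1,0],[[-0.448,0.28,0],1,0]]'

```text
clock: 11.3
position: [418.8, 397.8, 424.8]
ee_rot: [-0.483, 0.876, -0.005, -0.005]
contact_force: [-0.4, 0.1, 0.8]
gripper_width: 42.5
```

Request:
play_rows --moves '[[[0,0,0],0.35,0],[[0,0,0],0.7,0],[[0,0,0],1,0],[[0,0,0],1,0]]'

```text
clock: 11.8
position: [419.3, 397.3, 423.6]
ee_rot: [-0.692, 0.722, -0.006, -0.005]
contact_force: [-0.6, 0.4, -0.8]
gripper_width: 42.6
```

Request:
play_rows --moves '[[[0,0,-0.1],0.35,0],[[0,0,-0.2],0.7,0],[[0,0,-0.3],1,0],[[0,0,-0.3],1,0],[[0,0,-0.3],1,0]]'

```text
clock: 12.42
position: [419.9, 397.5, 334.6]
ee_rot: [0.854, -0.52, 0.007, 0.002]
contact_force: [0.0, 0.2, 0.3]
gripper_width: 42.6
```

```bash
python3 - <<'E'
from h import *
s=arm.read_state(); print(s['clock'],s['joints'],s['position'],s['ee_rot'],s['contact_force'],s['gripper_width'])
p=snap('wrist','w11.png')
for z in (107,75,40): print(proj(p,[420,397.8,z]))
R=Rn.from_quat(s['ee_rot']); t=np.array(s['position']); 
for k in (155,173): g=t+R.apply([0,0,k]); print(g,proj(p,g))
y=R.apply([0,1,0]); print(np.degrees(np.arctan2(y[1],y[0])))
E
```

```text
12.425 [ 1.04127836  0.36519933 -0.21632025  0.01721579 -0.99386876 -0.57361805] [419.86533671 397.52198728 334.56692619] [ 0.85413913 -0.5199896   0.00725262  0.00213653] [0.03222228 0.21345911 0.29148445] 42.635566112639445
[[318.5184113  225.10684667]]
[[318.58743585 210.02961142]]
[[318.64520076 197.41185426]]
[421.44130768 395.78717155 179.58464743] [[317.41943333 278.70006556]]
[421.62432367 395.58570908 161.58670538] [[317.45404512 259.25847108]]
-152.6634719042825
```

View pics/w11.png

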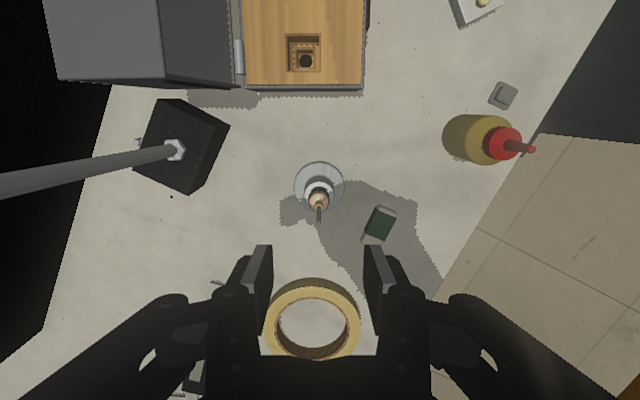

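Request:
play_rows --moves '[[[0,0,-0.12],0,0],[[0,0,-0.24],0,0],[[0,0,-0.28],0,0],[[0,0,-0.28],0,0],[[0,0,-0.28],0,0]]'

```text
clock: 13.1
position: [420.3, 398.3, 252.8]
ee_rot: [0.854, -0.52, 0.007, -0.0]
contact_force: [-0.3, -0.2, -0.7]
gripper_width: 42.7
```

```bash
python3 - <<'E'
from h import *
s=arm.read_state(); print(s['clock'],s['position'],s['ee_rot'],s['contact_force'],s['gripper_width'])
p=snap('wrist','w12.png')
R=Rn.from_quat(s['ee_rot']); t=np.array(s['position']); g=t+R.apply([0,0,155]); print(g)
cv2.imwrite('pics/w12z.png',cv2.resize(cv2.cvtColor(p['pixels'],cv2.COLOR_RGB2BGR)[150:380,200:460],None,fx=2.5,fy=2.5,interpolation=2))
q=arm.get_image('side')
cv2.imwrite('pics/d12z.png',cv2.resize(cv2.cvtColor(q['pixels'],cv2.COLOR_RGB2BGR)[150:300,210:410],None,fx=3.5,fy=3.5,interpolation=2))
E
```

```text
13.1 [420.26002884 398.26625246 252.84443095] [ 8.54347013e-01 -5.19650394e-01  7.39093047e-03 -1.52504014e-04] [-0.34274416 -0.15157077 -0.65000088] 42.723310485454746
[422.24206596 397.1160258   97.86137218]
```

View pics/w12z.png

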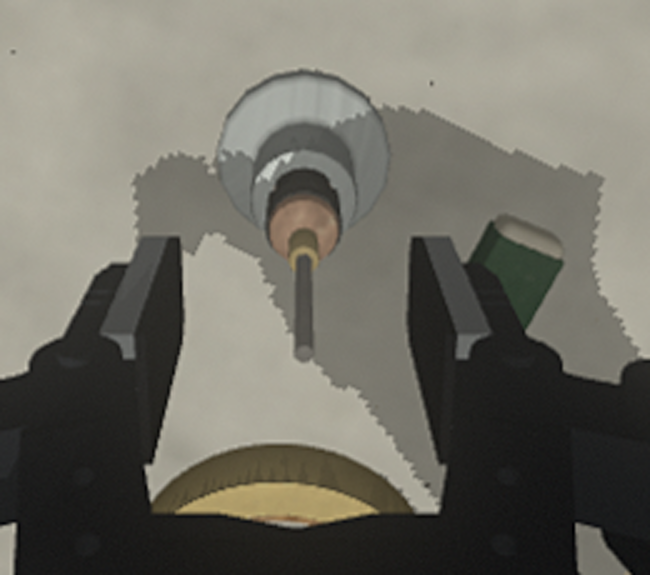

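View pics/d12z.png

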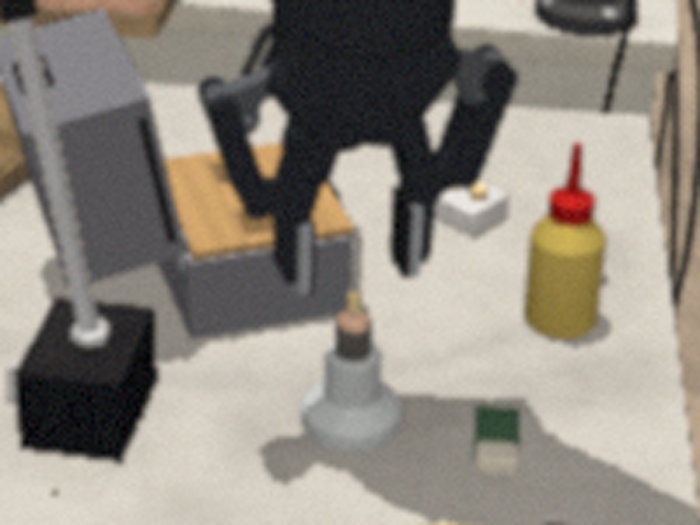

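```bash
python3 - <<'E'
from h import *
s=arm.read_state(); p=arm.get_image('wrist')
R=Rn.from_quat(s['ee_rot']); t=np.array(s['position'])
for k in (146,155,173): print(k,(proj(p,t+R.apply([0,0,k]))[0]-[200,150])*2.5, t+R.apply([0,0,k]))
print(onz(p,(200+304/2.5,150+353/2.5),107))
print(Rn.from_quat(p['rotation']).apply([0,0,-1]), R.apply([0,0,1]))
E
```

```text
146 [293.60999613 350.63064086] [421.92449023 396.90326176 106.62744412]
155 [293.65820606 321.53886423] [422.0359465  396.83432393  97.62839833]
173 [293.73871564 272.95620253] [422.25885904 396.69644825  79.63030676]
[420.36772622 396.31051272 107.        ]
[-0.11986941  0.24601146 -0.96182623] [ 0.01238403 -0.00765976 -0.99989398]
```

Request:
play_rows --moves '[[[-0.005,-0.0025,-0.01],0,0],[[-0.005,-0.0025,-0.01],0,0.5],[[-0.005,-0.0025,-0.01],0,1],[[-0.005,-0.0025,-0.01],0,1],[[-0.005,-0.0025,-0.01],0,1],[[-0.005,-0.0025,-0.01],0,1],[[-0.005,-0.0025,-0.01],0,1]]'

```text
clock: 14.12
position: [418.5, 397.2, 249.4]
ee_rot: [0.854, -0.52, 0.007, 0.0]
contact_force: [-1.8, 0.5, 0.7]
gripper_width: 1.2
```

```bash
python3 - <<'E'
from h import *
s=arm.read_state(); print(s['clock'],s['position'],s['ee_rot'],s['contact_force'],s['gripper_width'])
E
```

```text
14.125 [418.52481777 397.17109718 249.40124601] [ 8.54341547e-01 -5.19661280e-01  7.25181826e-03  2.93797319e-04] [-1.75083817  0.48412441  0.66765477] 1.19775882076847
```

Request:
play_rows --moves '[[[0,0,0.08],0,1],[[0,0,0.16],0,1],[[0,0,0.25],0,1],[[0,0,0.33],0,1],[[0,0,0.33],0,1],[[0,0,0.33],0,1]]'

```text
clock: 14.88
position: [418.3, 396.8, 347.3]
ee_rot: [0.854, -0.52, 0.007, 0.001]
contact_force: [0.0, 0.2, -0.1]
gripper_width: 0.9
```

```bash
python3 - <<'E'
from h import *
s=arm.read_state(); print(s['clock'],s['position'],s['ee_rot'],s['contact_force'],s['gripper_width'])
p=snap('wrist','w13.png')
def z(n,x0,y0): 
    q=arm.get_image(n); return cv2.resize(cv2.cvtColor(q['pixels'],cv2.COLOR_RGB2BGR)[y0:y0+120,x0:x0+100],None,fx=4,fy=4,interpolation=2)
cv2.imwrite('pics/d13z.png',np.hstack([z('side',260,130),z('scene',230,110)]))
E
```

```text
14.875 [418.26952331 396.81454985 347.33555465] [ 0.85423162 -0.51984461  0.00696679  0.00117357] [ 0.03601537  0.15848995 -0.12063717] 0.8828325140283668
```

View pics/d13z.png

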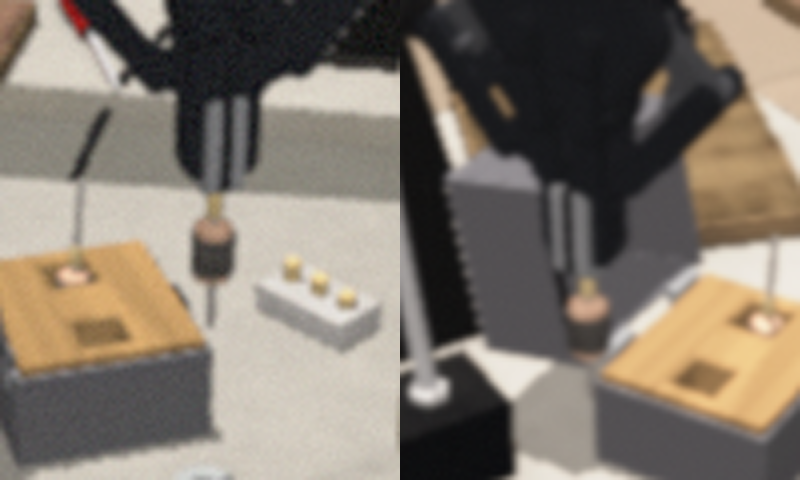

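View pics/w13.png

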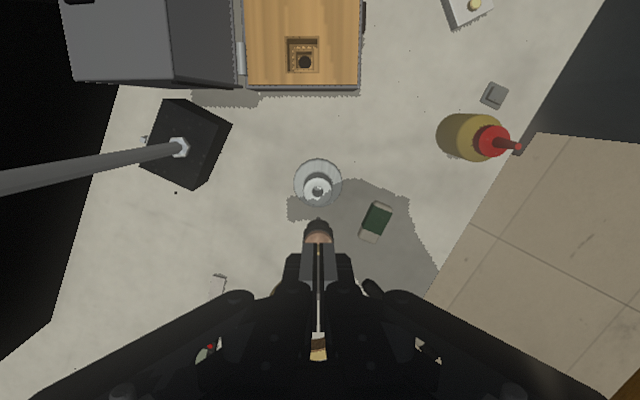

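Request:
play_rows --moves '[[[0.04,-0.06,0],0,1],[[0.1,-0.15,0],0,1],[[0.16,-0.24,0],0,1],[[0.201,-0.305,0],0,1],[[0.201,-0.305,-0.04],0,1],[[0.201,-0.305,-0.07],0,1],[[0.201,-0.305,-0.07],0,1]]'

```text
clock: 15.9
position: [478.2, 305.6, 324.6]
ee_rot: [0.854, -0.519, 0.007, 0.003]
contact_force: [1.0, 0.8, -0.6]
gripper_width: 1.1
```

```bash
python3 - <<'E'
from h import *
s=arm.read_state(); print(s['clock'],s['position'],s['ee_rot'],s['contact_force'],s['gripper_width'])
p=snap('wrist','w14.png'); print(p['xyz'],p['rotation'])
cv2.imwrite('pics/w14z.png',cv2.resize(cv2.cvtColor(p['pixels'],cv2.COLOR_RGB2BGR)[120:300,220:420],None,fx=3.2,fy=3.2,interpolation=2))
def z(n,x0,y0): 
    q=arm.get_image(n); return cv2.resize(cv2.cvtColor(q['pixels'],cv2.COLOR_RGB2BGR)[y0:y0+120,x0:x0+100],None,fx=4,fy=4,interpolation=2)
cv2.imwrite('pics/d14z.png',np.hstack([z('side',240,130),z('scene',260,120)]))
E
```

```text
15.9 [478.2267166  305.63019921 324.56683492] [ 0.85446837 -0.51945018  0.00679144  0.00303367] [ 0.96490703  0.81092145 -0.58284188] 1.1159454282453127
[511.53937618 241.40549945 294.83966227] [ 0.0317157  -0.13326703  0.96221882 -0.2353061 ]
```

View pics/d14z.png

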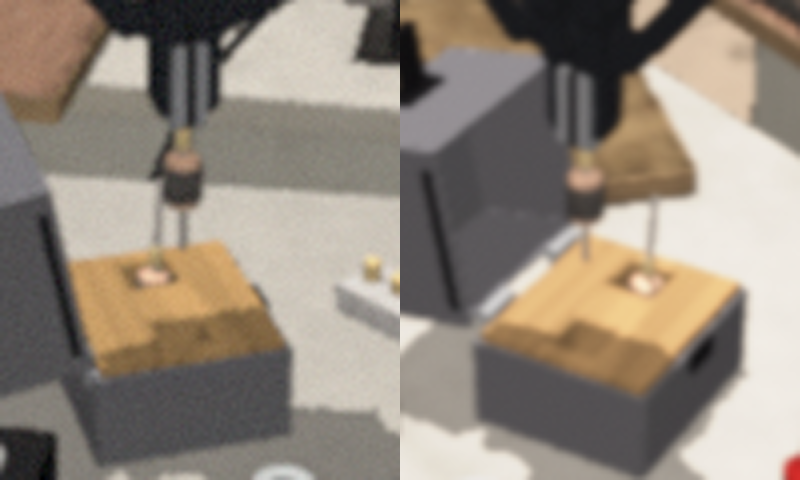

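View pics/w14z.png

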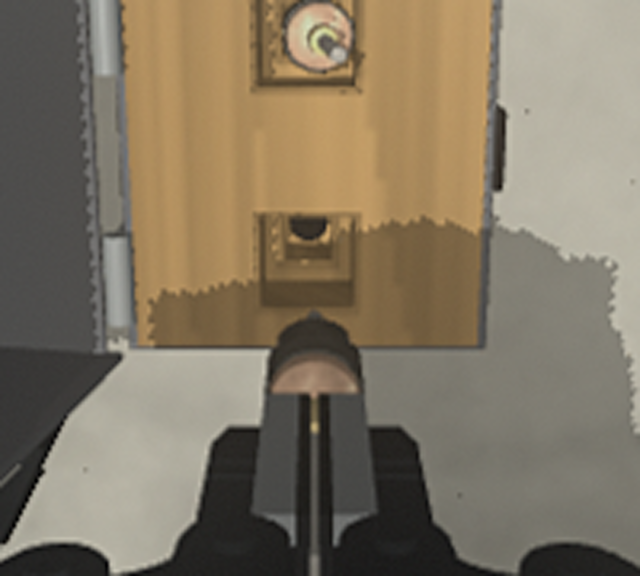

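```bash
python3 - <<'E'
from h import *
p=dict(vfov=62.641379,cx=317.818,cy=199.9035,xyz=[511.53937618,241.40549945,294.83966227],rotation=[0.0317157,-0.13326703,0.96221882,-0.2353061])
V=lambda u,v:(220+u/3.2,120+v/3.2)
print('well',onz(p,V(306,259),50)); print([onz(p,V(*q),50).round(1) for q in [(255,212),(356,212),(356,305),(260,305)]])
print('end',onz(p,V(314,313),90))
print('pack side/scene', tri([(CAM['side'],(240+182/4,130+186/4)),(CAM['scene'],(260+585/4-100,120+200/4))]))
print('end side/scene', tri([(CAM['side'],(240+183/4,130+247/4)),(CAM['scene'],(260+586/4-100,120+258/4))]))
print('well side/scene', tri([(CAM['side'],(240+203/4,130+335/4)),(CAM['scene'],(260+617/4-100,120+340/4))]))
E
```

```text
well [481.18148657 304.37256971  50.        ]
[array([497.4, 299.6,  50. ]), array([475.9, 288.5,  50. ]), array([464.9, 309.1,  50. ]), array([485.8, 320. ,  50. ])]
end [479.37778208 303.57543359  90.        ]
pack side/scene [479.10675507 305.94707383 123.62547383]
end side/scene [478.782271   305.59123168  93.77373837]
well side/scene [473.06744911 292.83073045  44.833729  ]
```

Request:
play_rows --moves '[[[0.005,0.002,0],0,1],[[0.005,0.002,-0.05],0,1],[[0.005,0.002,-0.1],0,1],[[0.005,0.002,-0.15],0,1],[[0.005,0.002,-0.18],0,1],[[0.005,0.002,-0.18],0,1]]'

```text
clock: 16.8
position: [479.9, 306.5, 271.0]
ee_rot: [0.855, -0.519, 0.007, 0.003]
contact_force: [0.2, -0.1, -0.2]
gripper_width: 1.3
```

```bash
python3 - <<'E'
from h import *
s=arm.read_state(); print(s['clock'],s['position'],s['contact_force'],s['gripper_width'])
p=snap('wrist','w15.png'); 
cv2.imwrite('pics/w15z.png',cv2.resize(cv2.cvtColor(p['pixels'],cv2.COLOR_RGB2BGR)[120:300,220:420],None,fx=3.2,fy=3.2,interpolation=2))
def z(n,x0,y0): 
    q=arm.get_image(n); return cv2.resize(cv2.cvtColor(q['pixels'],cv2.COLOR_RGB2BGR)[y0:y0+120,x0:x0+100],None,fx=4,fy=4,interpolation=2)
cv2.imwrite('pics/d15z.png',np.hstack([z('side',240,130),z('scene',260,120)]))
E
```

```text
16.8 [479.94350737 306.53309383 271.02928442] [ 0.223216   -0.1402077  -0.20763942] 1.2512639993256607
```

View pics/w15z.png

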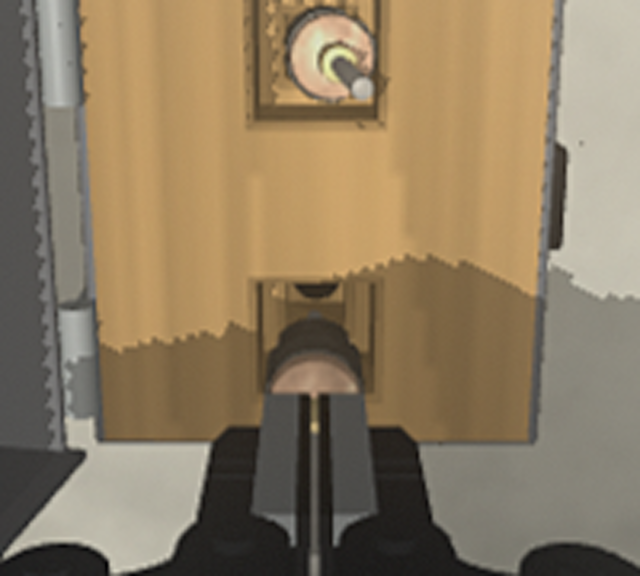

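View pics/d15z.png

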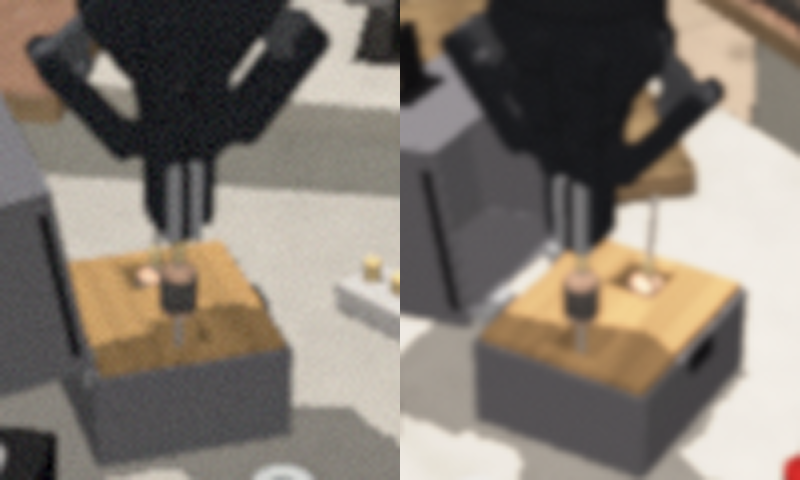

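Request:
play_rows --moves '[[[0,0,-0.03],0,1],[[0,0,-0.06],0,1],[[0,0,-0.085],0,1],[[0,0,-0.09],0,1],[[0,0,-0.09],0,1]]'

```text
clock: 17.58
position: [480.3, 306.9, 245.5]
ee_rot: [0.855, -0.519, 0.007, 0.001]
contact_force: [-1.1, -0.1, -0.5]
gripper_width: 1.2
```

```bash
python3 - <<'E'
from h import *
s=arm.read_state(); print(s['clock'],s['position'],s['contact_force'],s['wrist_torque'],s['gripper_width'])
p=snap('wrist','w16.png'); 
cv2.imwrite('pics/w16z.png',cv2.resize(cv2.cvtColor(p['pixels'],cv2.COLOR_RGB2BGR)[120:300,220:420],None,fx=3.2,fy=3.2,interpolation=2))
E
```

```text
17.575 [480.30148626 306.91389422 245.47248672] [-1.0923041  -0.0565316  -0.47230438] [ 0.05241764  0.02312546 -0.05027301] 1.1986244152481529
```

View pics/w16z.png

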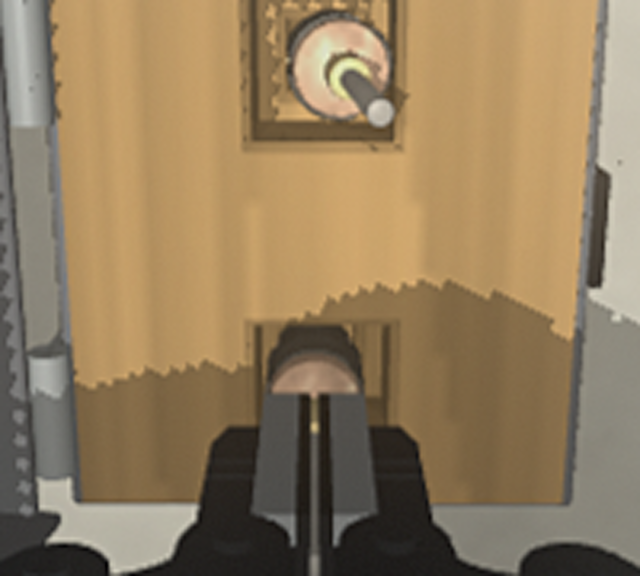

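Request:
play_rows --moves '[[[0,0,0],0,0.7],[[0,0,0],0,0.6],[[0,0,0],0,0.5],[[0,0,0],0,0.5],[[0,0,0.08],0,0.5],[[0,0,0.2],0,0.5],[[0,0,0.4],0,0.5],[[0,0,0.5],0,0.5],[[0,0,0.5],0,0.5]]'

```text
clock: 18.75
position: [480.6, 307.1, 399.0]
ee_rot: [0.855, -0.519, 0.008, -0.003]
contact_force: [-0.5, -0.2, -1.0]
gripper_width: 21.7
```

```bash
python3 - <<'E'
from h import *
s=arm.read_state(); print(s['clock'],s['position'],s['contact_force'],s['gripper_width'])
p=snap('wrist','w17.png')
for P in [[480.5,305.5,40],[480.5,305.5,99]]: print(proj(p,P))
def z(n,x0,y0): 
    q=arm.get_image(n); return cv2.resize(cv2.cvtColor(q['pixels'],cv2.COLOR_RGB2BGR)[y0:y0+120,x0:x0+100],None,fx=4,fy=4,interpolation=2)
cv2.imwrite('pics/d17z.png',np.hstack([z('side',220,150),z('scene',260,140)]))
E
```

```text
18.75 [480.57805407 307.12145667 398.99290644] [-0.46314515 -0.23681104 -0.9801134 ] 21.720423669994155
[[323.00987491 178.21874924]]
[[323.17293325 192.87484873]]
```

View pics/w17.png

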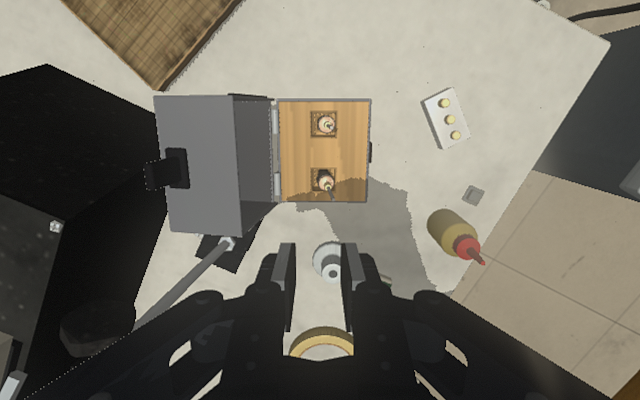

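View pics/d17z.png

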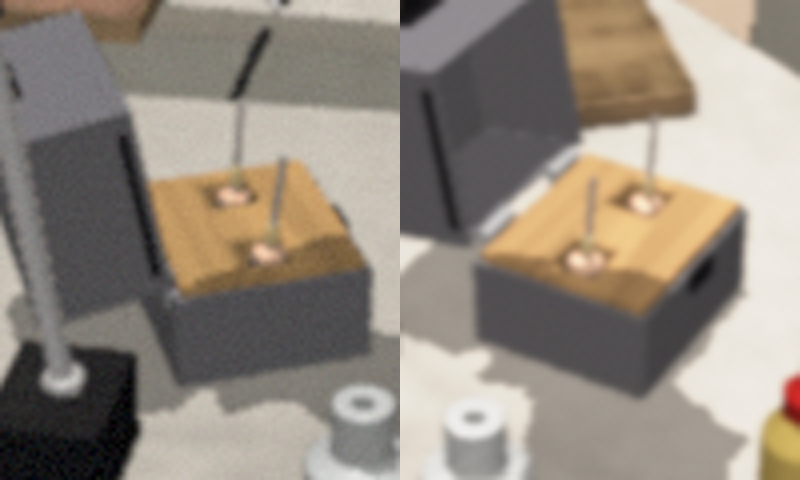

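```bash
python3 - <<'E'
from h import *
p=arm.get_image('wrist')
cv2.imwrite('pics/w18z.png',cv2.resize(cv2.cvtColor(p['pixels'],cv2.COLOR_RGB2BGR)[90:210,260:380],None,fx=5,fy=5,interpolation=2))
si=(CAM['side'],(220+284/4,150+158/4)); sc=(CAM['scene'],(260+192/4,140+178/4))
tip=tri([si,sc]); print('tip',tip)
pk=tri([(CAM['side'],(220+267/4,150+254/4)),(CAM['scene'],(260+183/4,140+262/4))]); print('copper',pk)
d=tip-pk; print('lean',np.arctan2(np.hypot(d[0],d[1]),d[2]))
print('kept tip',tri([(CAM['side'],(220+240/4,150+100/4)),(CAM['scene'],(260+255/4,140+118/4))]))
s=arm.read_state(); print(s['clock'],s['joint_vel'],s['contact_force'])
E
```

```text
tip [468.91178631 308.74812477 100.69753569]
copper [476.33389303 308.61825461  51.32547474]
lean 0.14923526839514004
kept tip [499.02885565 255.40848319  98.49244209]
18.95 [ 0.00123392  0.00803521  0.0001321   0.0028662  -0.0006772   0.00100706] [-0.04758572  0.10409557  0.06650433]
```

View pics/w18z.png

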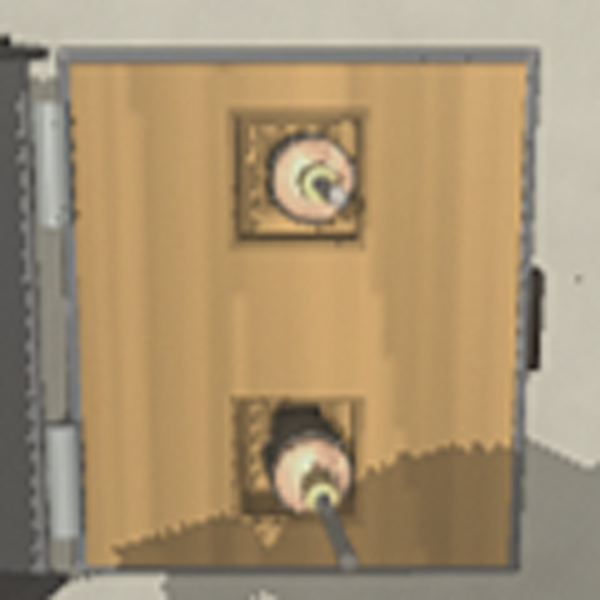

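```bash
python3 - <<'E'
from h import *
print(arm.job_done()); s=arm.read_state(); print(s['clock'],s['contact_force'])
E
```

```text
the job is handed in; nothing more can be done
None
the job is handed in; nothing more can be done
```

I opened the lid by its tab to about 80° and let it go. It fell back and looks to be resting on its stop in the last pictures; I could not read the hinge angle directly.

I then took the rotor by the upper shaft and moved it to the empty well, on the case's +y side. I let go with the shaft end about 4 mm above its seat by my height reckoning, and moved the gripper clear.

**Last checks**
- **Rotor depth:** its tip is about 101 mm over the bench, against 99 mm expected when seated. The kept rotor's tip measures about 98 mm, so it looks seated.
- **Lean:** about 0.15 rad from the outside cameras. The wrist view suggests a little more, 0.15 to 0.2, still well under the 0.4 limit.
- **Position:** the rotor's winding, just above the pack, measures about 4 to 5 mm from the well's axis, within the 10 mm limit.
- **Other things:** the kept rotor is still in its well. The weight block and oil bottle look unmoved in the last pictures, and I never touched them or the eraser. The eraser is mostly hidden behind the gripper in the last view.
- **Robot:** it touched nothing, and the clock read about 19 s. The job was handed in and gave no verdict.

Two early readings disagreed. The camera networks put the lid tab about 40 mm out, so I used my own fit of the case corners instead. I first expected the rotor's tip at 99 mm in its stand, but it measured 107 mm, which is right for a pack resting on the stand's top.

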